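Chuck a film-winder spindle and power the winder

TASK

Set up the film winder: push the aluminium spindle lying in its feed trough along into the open collet until it is fully home against the stop inside. Then swing the black-knobbed clamp lever all the way over to close the collet, and only after that turn the red isolator handle from off to fully on. Leave the tin, the spice jar and the tape roll where they stand.

Things in the scene. Friction and masses are not known exactly. Their poses are not given: they have to be found in the camera images.
- collet_axis (a point): point fixed on the film winder, on the axis of the collet bore, at the front face of the round steel collet body (58 mm in diameter), 50 mm over the worktop. Its x axis is the level feed direction from trough into collet, z is up. The bore, 20 mm in diameter, runs from here to +50 mm along x, where a solid stop ends it. Fixed to the worktop.
- jaw_mouth (a point): on the collet axis at the front of the two brass clamp jaws, 23 mm before collet_axis. The jaws reach from here to collet_axis, 10 mm above and below the axis; they stand 21 mm apart when open (the bar is 16 mm) and grip its sides when the lever closes.
- trough_middle (a point): on the collet axis in the middle of the winder's open vee trough, 120 mm before collet_axis. The trough is 190 mm long; its rims lie 3 mm below the axis and reach 13 mm to either side; nothing stands above it. It guides the bar straight into the collet. The base plate under it is 365 x 100 mm.
- lever_pivot (a point): point on the lever's vertical pivot axis, 125 mm over the worktop (the pivot hub ends at 104 mm), 75 mm past collet_axis along the feed. The white drive housing below it is 95 x 88 mm, its top 88 mm over the worktop.
- spindle_center (a point): centre of the loose spindle, a round aluminium bar 16 mm in diameter, 140 mm long, 80 g, with bevelled ends, lying in the vee trough with its axis on the collet axis, 50 mm over the worktop. x axis along the bar, towards the collet. A red ring is painted on it 73 to 78 mm from the leading end: with the bar home it stands just in front of the jaws.
- spindle_tip (a point): leading end of the spindle, on its axis; 50 mm past collet_axis when fully home against the stop
- spindle_tail (a point): trailing end of the spindle, on its axis; the bar can be pushed here, about 90 mm before collet_axis when home. Flat face 11 mm in diameter with a bevel round it.
- lever (a joint): clamp lever on a vertical pivot above the drive housing: 0 = collet open, 1.2 rad = closed (end stop). It grows as the lever swings clockwise seen from above. It takes about 3 N at the knob, a little more at the end as the jaws meet the bar, and stays where it is left.
- lever_knob (a point): middle of the lever's upright black knob, 18 mm in diameter, spanning 105 to 147 mm over the worktop (this point at 125 mm), 85 mm from the pivot axis. At lever = 0 the line from pivot to knob stands 115 degrees counter-clockwise (seen from above) from collet_axis's x direction.
- isolator_handle (a joint): red rotary handle on the isolator box: 0 = off, 1.047 rad (60 degrees) = on, end stops at both. It grows clockwise seen from above; held by friction of about 0.08 N m, it stays where it is left.
- handle_center (a point): centre of the red handle's grip bar, on its vertical turning axis, 75 mm over the worktop. The bar is 50 mm long along this point's x axis (which turns with the handle), 14 mm wide along y, and stands from 58 to 88 mm over the worktop; the pointer mark is at its +x end. It sits on a grey box 80 x 80 x 50 mm with a yellow face (top 52 mm over the worktop) that is fixed down.
- tin: bystander: low oblong food tin 63 x 105 x 24 mm, origin at the centre of its underside
- spice_jar: bystander: round spice jar 43 mm in diameter, 100 mm tall, origin at the centre of its underside
- tape_roll: bystander: roll of beige tape lying flat, 62 mm in diameter, 19 mm high, origin at the centre of its underside

How it is judged:
On the way, in this order (a step that is already met when the one before it is completed fails the run):
1. the spindle is pushed home against the stop in the open collet (x of spindle_tip in the frame of collet_axis above 0.0475 m and value of joint each of lever, isolator_handle below 0.5 rad), for 0.2 s.
2. the lever is swung fully over with the spindle home (x of spindle_tip in the frame of collet_axis above 0.047 m and value of joint lever above 1.1 rad and value of joint isolator_handle below 0.5 rad), for 0.2 s.
3. the isolator is turned on (value of joint isolator_handle above 0.95 rad), for 0.2 s.
At the end, for the whole second after the job is handed in: The spindle's leading end is in the bore within 3 mm of the stop and in line with the collet to 0.06 rad, the lever is past 1.1 rad (of 1.2), and the isolator handle past 0.95 rad (of 1.047) (x of spindle_tip in the frame of collet_axis above 0.047 m and distance between spindle_tip and collet_axis below 0.053 m and angle between the x axis of spindle_center and the x axis of collet_axis, either way round below 0.06 rad and value of joint lever above 1.1 rad and value of joint isolator_handle above 0.95 rad); the robot touches nothing.
It fails at once if the isolator is turned on while the collet is open (value of joint isolator_handle above 0.6 rad and value of joint lever below 1 rad).
It fails at once if the tin, the spice jar or the tape roll is moved by more than 30 mm (distance of any of tin, spice_jar, tape_roll from where it was at the start of the episode above 0.03 m).
It also fails if it takes over 64 s, if anything falls off the work surface, if the arm or the gripper's body presses on something with over 40 N, if the wrist force passes 120 N, or if a joint passes its speed limit or range.

ROBOT

A 7-joint arm with a two-finger parallel gripper is mounted at the origin on a cart in front of the work surface, level with it; the furniture and walls round the work are solid. World frame = base frame: x ahead of the robot, y to its left, z up, the work surface at z = 0. Lengths are in m, angles in rad, forces in N, time in s.
With the tool pointing down it reaches from about 0.425 to 0.925 m from the base axis. Payload 6.8 kg.
Tool frame: the origin (TCP) lies at the very end of the fingers, on their centre line; the grasp point (between the pads) lies 19 mm behind it (r.pinch_z is the distance from the TCP to the grasp point, in m); z points along the fingers, y is the line along which they close (so a half turn about z gives the same grasp; the last joint's range is limited). The gripper opens to 85 mm and grips with 20 to 120 N. Pads are 22 mm wide; open, the fingers measure 114 mm over their backs; the gripper's body (76 mm by 85 mm) begins 54 mm behind the grasp point. The pads swing forward as they close: fully open they stand 13 mm farther back than shut.
Start: joints at [1.152, 0.477, 0.022, 1.555, -0.011, 1.109, -0.083], TCP at [0.206, -0.643, 0.21] pointing down, gripper open.
Joint ranges: [-2.96, 2.96], [-0.34, 2.1], [-1.41, 1.46], [0.24, 2.44], [-1.37, 4.51], [0.17, 1.92], [-2.96, 2.96]. Speed limits (rad/s): [2.39, 2.39, 3.14, 3.14, 3.14, 3.14, 3.14].

INTERFACE

Orientations are given as a unit quaternion [w, x, y, z].
In Python, from bench import monitor, imaging, finish_job, r gives the robot as it stands. The module is installed in compiled form; this text tells all that it offers.
- The arm moves only by the shell command python3 -m jog 'ROWS' [FORCE]. ROWS is JSON, one flat list of numbers, 5 for each row, row after row: the closure in counts, from 0 (fully open) to 255 (shut), then the shift along the tool's x, y, z in units of 250 mm (1.0 is 250 mm), then the turn about the tool's z in units of 180 degrees (1.0 is 180 degrees). A call has exactly 8 rows; each row is the pose to reach, as a shift and turn from the pose commanded when the call began, along the tool's axes at that moment, turning the shorter way round; what a row does not reach only later rows make up. A row lasts 1/12 s, in which the tool goes at most 41.7 mm and 7.16 degrees, less where a joint would pass 70% of its speed; a pose out of reach is approached as far as the arm can. A call with a number of a shift or a turn outside -1 to 1 is refused whole. A call with a gripper value outside its range is refused whole. The fingers move at their own pace and stop on an object; FORCE is the grip in N (left out, the last holds). Time passes only in rows, so rows that repeat a pose let the fingers close, or fill a call up. It gives the time, the measured TCP pose, the force, the opening and the grip force at its end, in the units of the state.
- monitor.sense(): the state, without advancing time (a new reading comes with each control period).
- imaging.read_camera(name): name is "side" or "top" or "wrist"; returns a dict with "frame" (480x640x3 uint8, blue, green, red), "fx", "fy", "cx", "cy" (pixels), "origin" and "attitude" of the camera in the world. Camera axes: x right, y down, z forward; pixel columns grow to the right and rows downward; lengths in m; the calibration is good to about 2 mm. A picture is of the moment at which its call begins. There is no depth.
- finish_job(): hands the job in; it is judged then, once.
The state is a dict: "t": time; "joint_positions": joint angles; "joint_velocities": joint speeds; "effort": joint torques, N m; "ee_pos": TCP position; "tool_rot": TCP orientation; "force": force on the tool from outside, world axes, zero at the start; "wrist_torque": the same for the moment, N m; "width": opening from 0.0 (shut) to 1.0 (fully open); "grip_force": force on a finger pad.
Only numpy, scipy, OpenCV 4.12 (cv2) and the standard library are available. Lean on these libraries where they do the work, as an engineer would, in place of code of your own. Each camera call takes 0.05 s, during which the arm holds its last target. There are 200 camera calls.

## Working session

There is one attempt and no reset: what is moved stays moved. The work goes in short steps, Python scripts to look and compute and a shell command to move; the robot and the scene stay as the last step left them, time stands still between calls to the robot, and variables do not carry over. Pictures are saved under pics/ and viewed, at most 10 in all, crops included, and the job is handed in when it is done.

```bash
mkdir -p pics
python3 - <<'E'
from bench import monitor, imaging
import cv2,json,pickle
for n in("side","top"):
    c=imaging.read_camera(n); cv2.imwrite(f"pics/{n}0.png",c["frame"]); pickle.dump(c,open(n+".pkl","wb"))
    print(n,{k:c[k] for k in c if k!="frame"})
print(monitor.sense())
E
```

```text
side {'fx': 499.63142694875785, 'fy': 499.63142694875785, 'cx': 315.3772578158492, 'cy': 237.40238289520784, 'origin': array([ 0.28492815, -1.10279718,  0.74338946]), 'attitude': array([-0.49426418,  0.86308858, -0.08805713,  0.0550178 ])}
top {'fx': 559.9962798245792, 'fy': 559.9962798245792, 'cx': 315.8669848982292, 'cy': 246.1047837709958, 'origin': array([0.19137381, 0.01243592, 1.7521176 ]), 'attitude': array([ 0.06033582, -0.69723347,  0.71077724, -0.07085756])}
{'t': 0.1, 'joint_positions': array([ 1.15188268,  0.47769031,  0.02233548,  1.55633008, -0.01148223,
        1.10930276, -0.08311351]), 'joint_velocities': array([ 0.00185404,  0.00132449, -0.00025711, -0.00326939, -0.00085638,
        0.0012099 ,  0.00047104]), 'effort': array([ 3.90105561e-03, -5.97759283e+01,  1.61373261e+00, -2.81949824e+01,
        1.28905463e-02,  5.18428569e-03,  3.01616967e-05]), 'ee_pos': array([ 0.20625445, -0.64213137,  0.20885053]), 'tool_rot': array([-7.79096960e-04,  9.87946698e-01,  1.54792378e-01, -1.86769679e-04]), 'force': array([-0.70043697, -0.73209485,  0.77449863]), 'wrist_torque': array([-1.44986425e-03,  4.19616158e-02,  7.66367159e-05]), 'grip_force': 0.0, 'width': 1.0026588178858293}
```

View pics/top0.png

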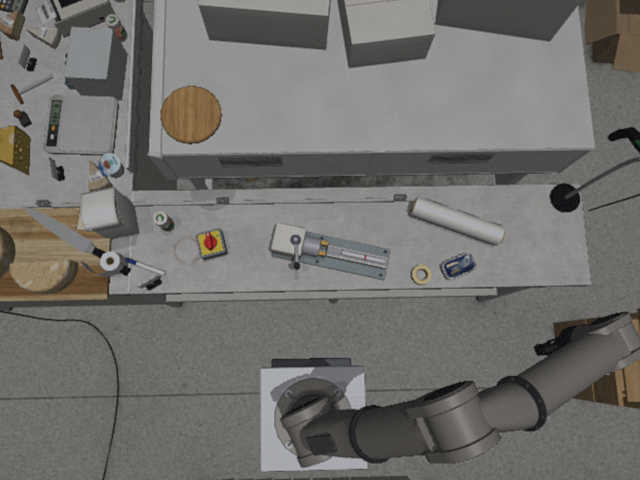

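View pics/side0.png

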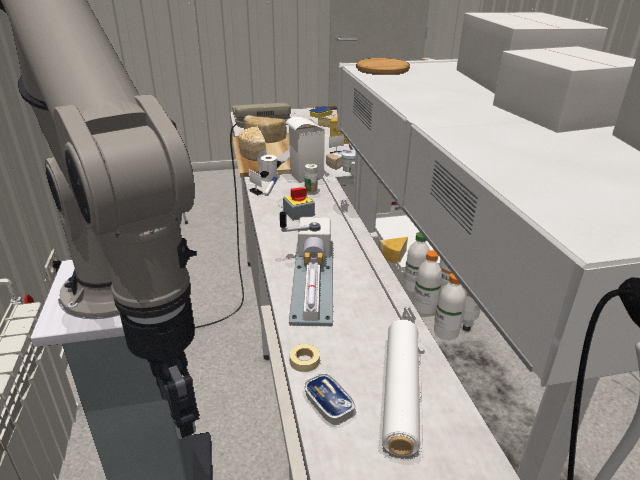

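The top view shows the winder from (272,225) to (390,275), with the knob at about (296,266) and the feed running left. The isolator is at (211,244), the tape roll at (421,274), the tin at (458,265) and the jar at (162,220). In the side view the ring is at (312,287), the knob at (284,220) and the handle at (298,194).

```bash
cat > h.py <<'E'
import numpy as np,cv2,pickle
from scipy.spatial.transform import Rotation as R
def q(a): return R.from_quat(np.r_[a[1:],a[0]])
def ray(c,p):
    d=q(c["attitude"]).apply([(p[0]-c["cx"])/c["fx"],(p[1]-c["cy"])/c["fy"],1]); return np.array(c["origin"]),d
def plane(c,p,z): o,d=ray(c,p); return o+d*(z-o[2])/d[2]
def tri(c1,p1,c2,p2):
    o1,d1=ray(c1,p1);o2,d2=ray(c2,p2)
    s=np.linalg.lstsq(np.c_[d1,-d2],o2-o1,rcond=None)[0]
    a,b=o1+s[0]*d1,o2+s[1]*d2; return (a+b)/2,np.linalg.norm(a-b)
def blobs(c,box,lo,hi,mn=4):
    x0,y0,x1,y1=box; h=cv2.cvtColor(c["frame"][y0:y1,x0:x1],cv2.COLOR_BGR2HSV)
    m=cv2.inRange(h,lo,hi)
    n,l,s,ce=cv2.connectedComponentsWithStats(m)
    return [(int(s[i][4]),np.round(ce[i]+[x0,y0],1).tolist(),(s[i][:4]+[x0,y0,0,0]).tolist()) for i in range(1,n) if s[i][4]>=mn]
E
python3 - <<'E'
from h import *
T=pickle.load(open("top.pkl","rb"));S=pickle.load(open("side.pkl","rb"))
for n,c,b in(("T",T,(185,215,400,290)),("S",S,(265,175,345,335))):
    print(n,"red",blobs(c,b,(0,130,90),(8,255,255)),blobs(c,b,(172,130,90),(180,255,255)))
    print(n,"yel",blobs(c,b,(20,130,90),(35,255,255)))
    print(n,"brass",blobs(c,b,(10,110,90),(20,255,255)))
    print(n,"black",blobs(c,b,(0,0,0),(180,255,45)))
a=cv2.resize(T["frame"][215:285,190:400],None,fx=3.8,fy=3.8,interpolation=2)
s=cv2.resize(S["frame"][180:330,270:340],None,fx=2.2,fy=2.2,interpolation=2)
im=np.zeros((600,800,3),np.uint8); im[:a.shape[0],:a.shape[1]]=a[:, :800]; im[267:267+s.shape[0],:s.shape[1]]=s[:333]
s2=cv2.resize(S["frame"][180:245,270:340],None,fx=5,fy=5,interpolation=2); im[270:270+325,200:550]=s2
cv2.imwrite("pics/z.png",im)
E
```

```text
T red [(91, [209.4, 241.6], [204, 233, 13, 16])] [(7, [209.0, 236.1], [208, 234, 3, 5]), (4, [213.5, 239.0], [213, 238, 2, 3]), (6, [214.0, 244.2], [213, 242, 3, 5])]
T yel [(258, [210.4, 242.9], [198, 231, 25, 24]), (4, [319.8, 253.8], [319, 253, 3, 2])]
T brass [(4, [210.8, 234.5], [210, 233, 3, 4]), (4, [204.5, 239.5], [204, 238, 2, 4]), (27, [323.7, 242.6], [321, 240, 7, 6]), (5, [205.2, 246.0], [204, 244, 4, 5]), (5, [213.4, 247.4], [212, 246, 4, 4]), (23, [321.9, 252.7], [319, 251, 7, 4])]
T black [(5, [224.6, 252.8], [223, 252, 4, 2]), (22, [296.3, 265.4], [294, 263, 6, 6])]
S red [(161, [298.2, 193.5], [291, 188, 16, 13]), (5, [312.6, 285.4], [311, 285, 4, 2])] [(4, [297.2, 191.2], [297, 190, 2, 3])]
S yel [(89, [298.1, 200.2], [286, 196, 26, 9])]
S brass [(4, [303.5, 199.2], [302, 198, 4, 3]), (4, [293.0, 199.5], [292, 199, 3, 2]), (5, [298.0, 201.0], [296, 201, 5, 1]), (44, [306.7, 257.2], [305, 253, 5, 10]), (42, [319.5, 257.4], [317, 253, 6, 10])]
S black [(85, [282.4, 219.2], [280, 212, 6, 16])]
```

View pics/z.png

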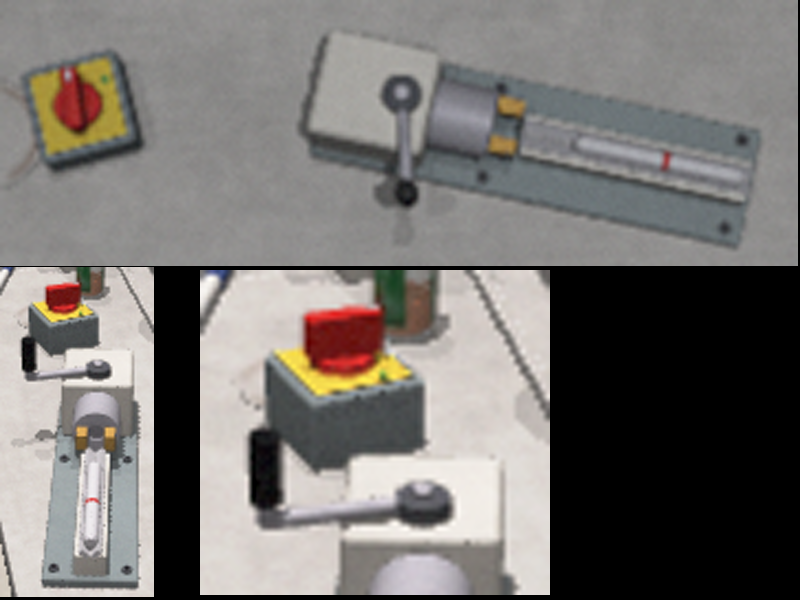

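The crop shows the pivot hub at (295,239) and the knob at (296,266) in the top view. The bar runs from (342,252) to (386,262) with its ring at (365,257). The handle's white pointer is at its far end, near (208,234).

Run:
```python
from h import *
np.set_printoptions(precision=4,suppress=True)
T=pickle.load(open("top.pkl","rb"));S=pickle.load(open("side.pkl","rb"))
f=lambda x,y:((x+.5)/3.8-.5+190,(y+.5)/3.8-.5+215)
g=lambda x,y:((x+.5)/5-.5+270-40,(y-270+.5)/5-.5+180)
print("ring",tri(T,f(667,160),S,(312.4,285.5)))
print("jawL",tri(T,(323.7,242.6),S,(319.5,257.4)),"jawR",tri(T,(321.9,252.7),S,(306.7,257.2)))
print("knob",tri(T,(296.3,265.4),S,(282.4,219.2)))
print("pivot",tri(T,f(400,93),S,g(424,500)))
print("handle",tri(T,(209.4,241.2),S,(298.2,193.0)))
print("T-planes tip",plane(T,f(576,143),.052),"tail",plane(T,f(745,178),.052),"ring",plane(T,f(667,160),.058))
print("jaws mid",plane(T,(322.8,247.65),.06),"pivot",plane(T,f(400,93),.104),"knob",plane(T,f(405,193),.147))
print("S knob",plane(S,(282.4,219.2),.126),"pivot",plane(S,g(424,500),.104), "ring",plane(S,(312.4,285.5),.058),"jaws",plane(S,(313.1,257.3),.055))
# winder axis from trough-end/base plate corner: plate right corners
for n,p in(("c1",(760,128)),("c2",(738,245))): print(n,plane(T,f(*p),.01))
# handle axes from red mask (bar top 88mm) and box
c=T;h=cv2.cvtColor(c["frame"],cv2.COLOR_BGR2HSV);m=cv2.inRange(h,(0,110,80),(8,255,255))|cv2.inRange(h,(172,110,80),(180,255,255));m[:,:190]=0;m[:,235:]=0;m[:220]=0;m[270:]=0
print(cv2.minAreaRect(cv2.findNonZero(m)))
for n,p in(("hp",(66,68)),("hq",(80,130))): print(n,plane(T,f(*p),.088))
for n,p in(("box",(25,82)),("",(113,55)),("",(135,135)),("",(48,155))): print(n,plane(T,f(*p),.052))
for n,p,z in(("jar",(162,220),.1),("tape",(421,274),.019),("tin",(458,265),.024)): print(n,plane(T,p,z))
from bench import monitor; s=monitor.sense(); print(q(s["tool_rot"]).as_matrix())
```

```text
ring (array([ 0.4776, -0.1677,  0.0526]), np.float64(0.0060518155999862355))
jawL (array([ 0.524 , -0.0411,  0.0459]), np.float64(0.002918658052121996)) jawR (array([ 0.4918, -0.0347,  0.0466]), np.float64(0.0023095086835089175))
knob (array([0.4422, 0.0436, 0.1218]), np.float64(0.0025225317644396337))
pivot (array([0.5281, 0.0472, 0.0913]), np.float64(0.004059507169486282))
handle (array([0.531 , 0.3095, 0.066 ]), np.float64(0.0036069111634477275))
T-planes tip [ 0.49   -0.0941  0.052 ] tail [ 0.4587 -0.2302  0.052 ] ring [ 0.4736 -0.1669  0.058 ]
jaws mid [ 0.504  -0.0373  0.06  ] pivot [0.5234 0.0471 0.104 ] knob [0.437  0.0434 0.147 ]
S knob [0.4424 0.0361 0.126 ] pivot [0.5254 0.0252 0.104 ] ring [ 0.4792 -0.1745  0.058 ] jaws [ 0.5064 -0.051   0.055 ]
c1 [ 0.5073 -0.2506  0.01  ]
c2 [ 0.4095 -0.228   0.01  ]
((208.75001525878906, 240.75001525878906), (14.849241256713867, 11.31370735168457), 45.0)
hp [0.5517 0.3133 0.088 ]
hq [0.5013 0.3015 0.088 ]
box [0.5485 0.3529 0.052 ]
 [0.5697 0.2818 0.052 ]
 [0.503  0.2632 0.052 ]
 [0.4879 0.3332 0.052 ]
jar [0.5902 0.4472 0.1   ]
tape [ 0.4222 -0.3438  0.019 ]
tin [ 0.4478 -0.4605  0.024 ]
[[ 0.9521  0.3059 -0.0006]
 [ 0.3059 -0.9521  0.0015]
 [-0.0001 -0.0016 -1.    ]]
```

```bash
cat > plan.py <<'E'
import sys
from h import *
from bench import monitor
s=monitor.sense(); Rm=q(s["tool_rot"]); M=Rm.as_matrix(); yaw=np.degrees(np.arctan2(M[1,0],M[0,0]))
print("t",round(float(s["t"]),2),"pos",np.round(s["ee_pos"],4),"yaw",round(yaw,2),"F",np.round(s["force"],1),"tilt",np.round(M[:,2],3))
for a in sys.argv[1:]:
    x,y,z,w=map(float,a.split(","))
    d=M.T@(np.array([x,y,z])-s["ee_pos"])/.25; t=-((w-yaw+180)%360-180)/180
    print(a,"->",np.round(d,3),round(t,4))
E
python3 plan.py .4508,-.2643,.21,77 .4508,-.2643,.0485,77
```

```text
t 0.1 pos [ 0.2063 -0.6421  0.2089] yaw 17.81 F [-0.7 -0.7  0.8] tilt [-0.001  0.001 -1.   ]
.4508,-.2643,.21,77 -> [ 1.394 -1.14  -0.003] -0.3288
.4508,-.2643,.0485,77 -> [ 1.394 -1.139  0.643] -0.3288
```

```bash
python3 -m jog '[255,0.1,-0.08,0,-0.04,255,0.2,-0.16,0,-0.08,255,0.3,-0.25,0,-0.12,255,0.42,-0.34,0,-0.16,255,0.54,-0.44,0,-0.2,255,0.66,-0.54,0,-0.24,255,0.76,-0.62,0,-0.28,255,0.85,-0.69,0,-0.329]' 60; python3 plan.py .4508,-.2643,.21,77 .4508,-.2643,.12,77
```

```text
t: 0.77
ee_pos: [0.3571, -0.4108, 0.2095]
tool_rot: [-0.0, 0.79, 0.613, 0.0]
force: [0.4, -0.3, -0.5]
width: 0.002
grip_force: 0.0
t 0.77 pos [ 0.3571 -0.4108  0.2095] yaw 75.56 F [ 0.4 -0.3 -0.5] tilt [-0.     0.001 -1.   ]
.4508,-.2643,.21,77 -> [ 0.661  0.217 -0.002] -0.008
.4508,-.2643,.12,77 -> [0.661 0.217 0.358] -0.008
```

```bash
python3 -m jog '[255,0.12,0.04,0,-0.008,255,0.27,0.08,0,-0.008,255,0.42,0.13,0,-0.008,255,0.56,0.18,0.05,-0.008,255,0.66,0.217,0.15,-0.008,255,0.66,0.217,0.27,-0.008,255,0.66,0.217,0.36,-0.008,255,0.66,0.217,0.36,-0.008]'; python3 plan.py .4508,-.2643,.0485,77
python3 - <<'E'
from bench import imaging
import cv2,pickle
c=imaging.read_camera("wrist");pickle.dump(c,open("w.pkl","wb"));cv2.imwrite("pics/w1.png",c["frame"])
E
```

```text
t: 1.43
ee_pos: [0.4478, -0.2658, 0.1154]
tool_rot: [-0.004, 0.785, 0.62, -0.002]
force: [-1.4, -0.0, -0.1]
width: 0.003
grip_force: 0.0
t 1.43 pos [ 0.4478 -0.2658  0.1154] yaw 76.63 F [-1.4 -0.  -0.1] tilt [-0.007  0.004 -1.   ]
.4508,-.2643,.0485,77 -> [0.008 0.012 0.267] -0.002
```

View pics/w1.png

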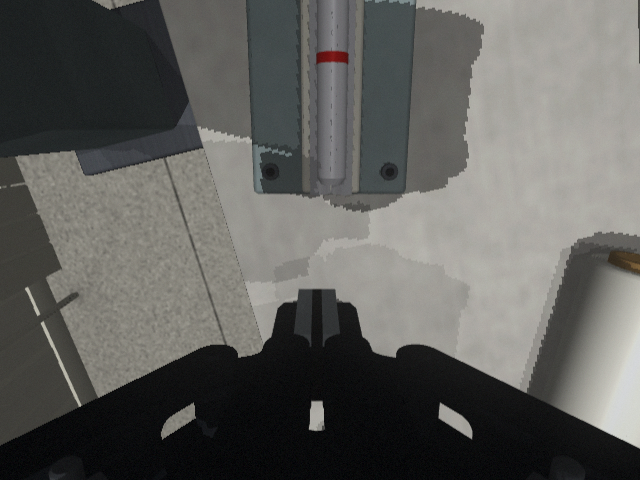

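The wrist view shows the bar's tail at (331,180), its ring at (332,57), and the closed fingers at (317,300). The tool is lined up behind the bar.

```bash
python3 - <<'E'
from h import *
W=pickle.load(open("w.pkl","rb"));S=pickle.load(open("side.pkl","rb"))
np.set_printoptions(precision=4,suppress=True)
print("ring tri",tri(W,(332,57),S,(312.4,285.5)))
a,b=plane(W,(332,57),.058),plane(W,(331,180),.052);print("ring",a,"tail",b,np.degrees(np.arctan2(*(a-b)[[1,0]])))
for p in((302,100),(361,100),(302,185),(361,185)): print("rim",plane(W,p,.047))
E
python3 plan.py .4508,-.2643,.049,77
```

```text
ring tri (array([ 0.4796, -0.1686,  0.0537]), np.float64(0.0016032335108207595))
ring [ 0.4786 -0.169   0.058 ] tail [ 0.4645 -0.229   0.052 ] 76.84632958806617
rim [ 0.4589 -0.1845  0.047 ]
rim [ 0.4896 -0.1918  0.047 ]
rim [ 0.448  -0.2286  0.047 ]
rim [ 0.4804 -0.2363  0.047 ]
t 1.48 pos [ 0.4489 -0.2669  0.1177] yaw 76.58 F [-0.3 -0.3  0.5] tilt [-0.005  0.003 -1.   ]
.4508,-.2643,.049,77 -> [0.011 0.006 0.275] -0.0024
```

```bash
python3 plan.py .4561,-.2635,.0495,77; python3 -m jog '[255,0.016,-0.02,0.06,-0.002,255,0.016,-0.02,0.12,-0.002,255,0.016,-0.02,0.18,-0.002,255,0.016,-0.02,0.23,-0.002,255,0.016,-0.02,0.26,-0.002,255,0.016,-0.02,0.272,-0.002,255,0.016,-0.02,0.272,-0.002,255,0.016,-0.02,0.272,-0.002]'; python3 plan.py .4561,-.2635,.0495,77 .4831,-.1466,.0495,77  .4885,-.1232,.0495,77
```

```text
t 1.48 pos [ 0.4489 -0.2669  0.1177] yaw 76.58 F [-0.3 -0.3  0.5] tilt [-0.005  0.003 -1.   ]
.4561,-.2635,.0495,77 -> [0.019 0.026 0.272] -0.0024
t: 2.15
ee_pos: [0.4475, -0.2634, 0.0526]
tool_rot: [0.001, 0.783, 0.622, 0.0]
force: [-0.1, -0.4, 0.8]
width: -0.002
grip_force: 0.0
t 2.15 pos [ 0.4475 -0.2634  0.0526] yaw 76.88 F [-0.1 -0.4  0.8] tilt [ 0.001 -0.001 -1.   ]
.4561,-.2635,.0495,77 -> [0.007 0.034 0.013] -0.0007
.4831,-.1466,.0495,77 -> [0.487 0.033 0.012] -0.0007
.4885,-.1232,.0495,77 -> [0.583 0.032 0.012] -0.0007
```

```bash
python3 -m jog '[255,0,0.034,0.012,0,255,0,0.034,0.012,0,255,0.03,0.034,0.012,0,255,0.06,0.034,0.012,0,255,0.09,0.034,0.012,0,255,0.12,0.034,0.012,0,255,0.15,0.034,0.012,0,255,0.18,0.034,0.012,0]'; python3 plan.py .4831,-.1466,.0495,77
python3 - <<'E'
from bench import imaging
import cv2,pickle
c=imaging.read_camera("wrist");pickle.dump(c,open("w.pkl","wb"));cv2.imwrite("pics/w2.png",c["frame"])
E
```

```text
t: 2.82
ee_pos: [0.4656, -0.2198, 0.0487]
tool_rot: [-0.0, 0.783, 0.622, 0.0]
force: [0.8, 1.2, 0.2]
width: -0.002
grip_force: 0.0
t 2.82 pos [ 0.4656 -0.2198  0.0487] yaw 76.94 F [0.8 1.2 0.2] tilt [-0.  0. -1.]
.4831,-.1466,.0495,77 -> [ 0.301  0.002 -0.003] -0.0003
```

View pics/w2.png

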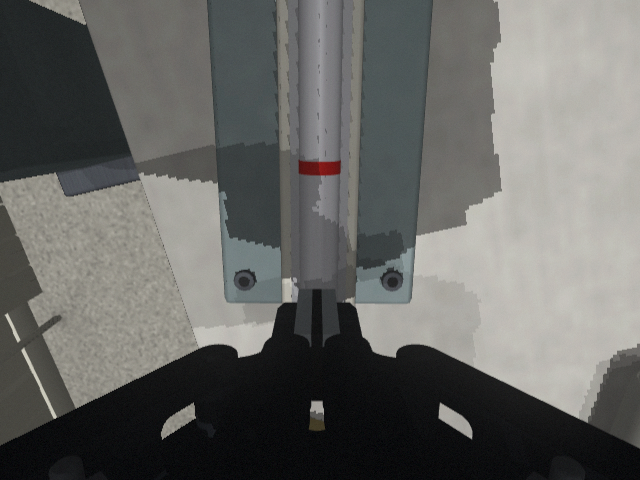

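The wrist view shows the closed fingers at (317,295), against the tail and centred on the bar. The ring is at (320,168).

```bash
python3 -m jog '[255,0.04,0.002,-0.003,0,255,0.08,0.002,-0.003,0,255,0.12,0.002,-0.003,0,255,0.16,0.002,-0.003,0,255,0.2,0.002,-0.003,0,255,0.24,0.002,-0.003,0,255,0.28,0.002,-0.003,0,255,0.32,0.002,-0.003,0]'; python3 -m jog '[255,0.01,0,0,0,255,0.02,0,0,0,255,0.03,0,0,0,255,0.04,0,0,0,255,0.05,0,0,0,255,0.055,0,0,0,255,0.06,0,0,0,255,0.06,0,0,0]'
python3 - <<'E'
from bench import imaging
import cv2,pickle
c=imaging.read_camera("wrist");pickle.dump(c,open("w.pkl","wb"));cv2.imwrite("pics/w3.png",c["frame"])
E
```

```text
t: 3.53
ee_pos: [0.4842, -0.1421, 0.0495]
tool_rot: [-0.0, 0.783, 0.622, 0.0]
force: [0.1, -0.0, 0.1]
width: 0.001
grip_force: 0.0
t: 4.2
ee_pos: [0.4875, -0.1285, 0.0495]
tool_rot: [-0.0, 0.783, 0.622, 0.0]
force: [-0.4, -0.6, 0.7]
width: 0.001
grip_force: 0.0
```

View pics/w3.png

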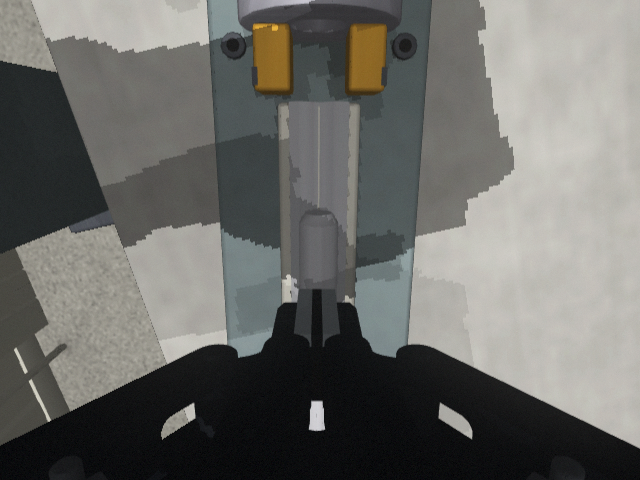

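The wrist view shows the bar's leading end at (319,212), well short of the jaws, whose front is at row 95. So the fingers have travelled over the bar, or the bar has been tipped. I'll measure before moving.

Run:
```python
from h import *
from bench import imaging
np.set_printoptions(precision=4,suppress=True)
W=pickle.load(open("w.pkl","rb"))
for z in(.045,.052,.06,.07): print(z,"tip",plane(W,(319,212),z),"jaw",plane(W,(319,95),.06),"fingertip px",plane(W,(317,290),z))
im=np.zeros((600,800,3),np.uint8)
for n,b,k,o in(("side",(280,230,345,335),5,(0,0)),("top",(280,215,400,285),3.8,(335,0))):
    c=imaging.read_camera(n);pickle.dump(c,open(n+"1.pkl","wb"))
    a=cv2.resize(c["frame"][b[1]:b[3],b[0]:b[2]],None,fx=k,fy=k,interpolation=2); im[o[1]:o[1]+a.shape[0],o[0]:o[0]+a.shape[1]]=a[:600]
cv2.imwrite("pics/z2.png",im)
```

```text
0.045 tip [ 0.4965 -0.096   0.045 ] jaw [ 0.5065 -0.0521  0.06  ] fingertip px [ 0.4878 -0.1297  0.045 ]
0.052 tip [ 0.4968 -0.0945  0.052 ] jaw [ 0.5065 -0.0521  0.06  ] fingertip px [ 0.4884 -0.1269  0.052 ]
0.06 tip [ 0.4971 -0.0929  0.06  ] jaw [ 0.5065 -0.0521  0.06  ] fingertip px [ 0.4892 -0.1237  0.06  ]
0.07 tip [ 0.4975 -0.0909  0.07  ] jaw [ 0.5065 -0.0521  0.06  ] fingertip px [ 0.4901 -0.1196  0.07  ]
```

View pics/z2.png

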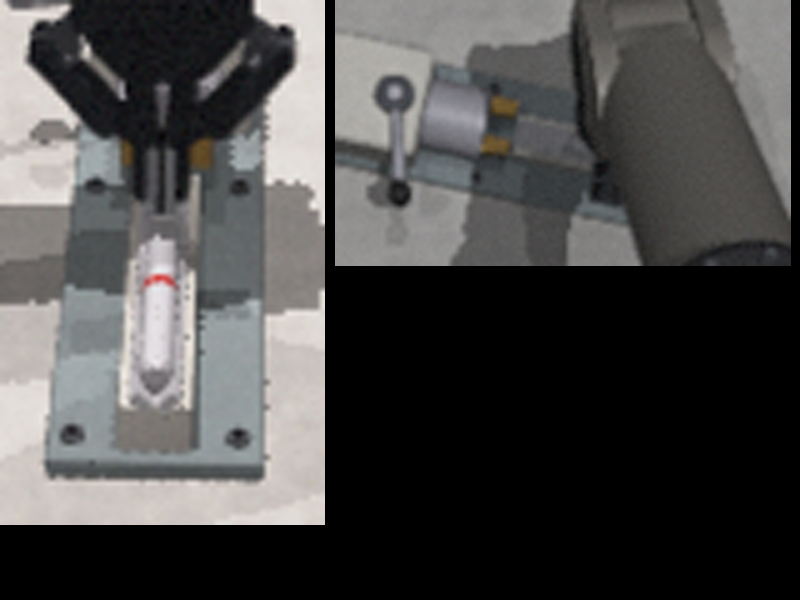

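```bash
python3 - <<'E'
from h import *
np.set_printoptions(precision=4,suppress=True)
S=pickle.load(open("side1.pkl","rb"));W=pickle.load(open("w.pkl","rb"))
f=lambda x,y:((x+.5)/5-.5+280,(y+.5)/5-.5+230)
o,d=ray(S,f(160,212))
for y in(-.14,-.1285,-.12): print("fingertip ray at y",y,o+d*(y-o[1])/d[1])
print("bar far vis end",[plane(S,f(160,237),z) for z in(.05,.058)],"tail",plane(S,f(155,372),.058),"ring",plane(S,f(158,281),.058))
print("worktop check plate near corners z?",plane(S,f(47,478),0),plane(S,f(265,478),0))
E
python3 plan.py
```

```text
fingertip ray at y -0.14 [ 0.4843 -0.14    0.0722]
fingertip ray at y -0.1285 [ 0.4867 -0.1285  0.0642]
fingertip ray at y -0.12 [ 0.4884 -0.12    0.0583]
bar far vis end [array([ 0.4866, -0.1291,  0.05  ]), array([ 0.4843, -0.1403,  0.058 ])] tail [ 0.4613 -0.2418  0.058 ] ring [ 0.4762 -0.1752  0.058 ]
worktop check plate near corners z? [ 0.4129 -0.2352  0.    ] [ 0.5097 -0.2547  0.    ]
t 4.35 pos [ 0.4874 -0.1288  0.0494] yaw 76.89 F [-0.3  0.1  0.5] tilt [-0. -0. -1.]
```

The bar hasn't moved. The fingertips passed above it, so the real fingertip height is more than the reading suggests. I'll find it by touching down gently on the bar's top.

```bash
for i in 1 ; do python3 -m jog '[255,0,0,0.002,0,255,0,0,0.004,0,255,0,0,0.006,0,255,0,0,0.008,0,255,0,0,0.01,0,255,0,0,0.012,0,255,0,0,0.012,0,255,0,0,0.012,0]' | grep -E "ee_pos|force"; done
```

```text
ee_pos: [0.4874, -0.1285, 0.0464]
force: [0.2, -0.0, -0.0]
grip_force: 0.0
```

```bash
python3 -m jog '[255,0,0,0.002,0,255,0,0,0.004,0,255,0,0,0.006,0,255,0,0,0.008,0,255,0,0,0.01,0,255,0,0,0.012,0,255,0,0,0.012,0,255,0,0,0.012,0]' | grep -E "ee_pos|force"
```

```text
ee_pos: [0.4874, -0.1286, 0.0434]
force: [-0.7, 0.3, 0.4]
grip_force: 0.0
```

Run:
```python
from h import *
from bench import imaging
c=imaging.read_camera("side")
cv2.imwrite("pics/z3.png",cv2.resize(c["frame"][225:305,270:350],None,fx=7,fy=7,interpolation=2))
```

```text
(no output)
```

View pics/z3.png

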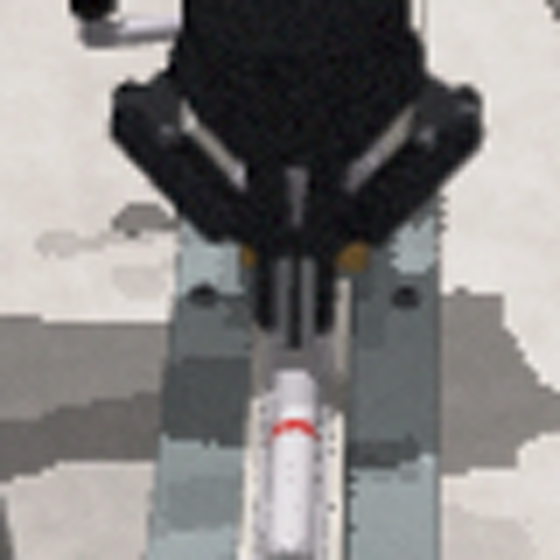

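The side view shows the fingertips ending at about row 345 of the crop, still above the shaded part of the bar. I'll keep lowering.

```bash
for k in 1; do python3 -m jog '[255,0,0,0.002,0,255,0,0,0.004,0,255,0,0,0.006,0,255,0,0,0.008,0,255,0,0,0.01,0,255,0,0,0.012,0,255,0,0,0.012,0,255,0,0,0.012,0]' | grep -E "ee_pos|force"; done
```

```text
ee_pos: [0.4874, -0.1286, 0.0404]
force: [-0.4, 0.5, -0.2]
grip_force: 0.0
```

```bash
python3 -m jog '[255,0,0,0.002,0,255,0,0,0.004,0,255,0,0,0.006,0,255,0,0,0.008,0,255,0,0,0.008,0,255,0,0,0.008,0,255,0,0,0.008,0,255,0,0,0.008,0]' | grep -E "ee_pos|force"
```

```text
ee_pos: [0.4874, -0.1286, 0.0385]
force: [0.0, 0.4, -1.4]
grip_force: 0.0
```

```bash
python3 -m jog '[255,0,0,0.002,0,255,0,0,0.004,0,255,0,0,0.006,0,255,0,0,0.008,0,255,0,0,0.01,0,255,0,0,0.012,0,255,0,0,0.012,0,255,0,0,0.012,0]' | grep -E "ee_pos|force"
python3 - <<'E'
from h import *
from bench import imaging
c=imaging.read_camera("side");w=imaging.read_camera("wrist");pickle.dump(w,open("w.pkl","wb"));pickle.dump(c,open("side1.pkl","wb"))
a=cv2.resize(c["frame"][230:300,280:340],None,fx=6,fy=6,interpolation=2)
b=cv2.resize(w["frame"][160:340,220:420],None,fx=2,fy=2,interpolation=2)
im=np.zeros((430,770,3),np.uint8);im[:420,:360]=a;im[:360,365:765]=b
cv2.imwrite("pics/z4.png",im)
E
```

```text
ee_pos: [0.4876, -0.1286, 0.0363]
force: [-3.4, 0.4, 11.1]
grip_force: 5.3
```

View pics/z4.png

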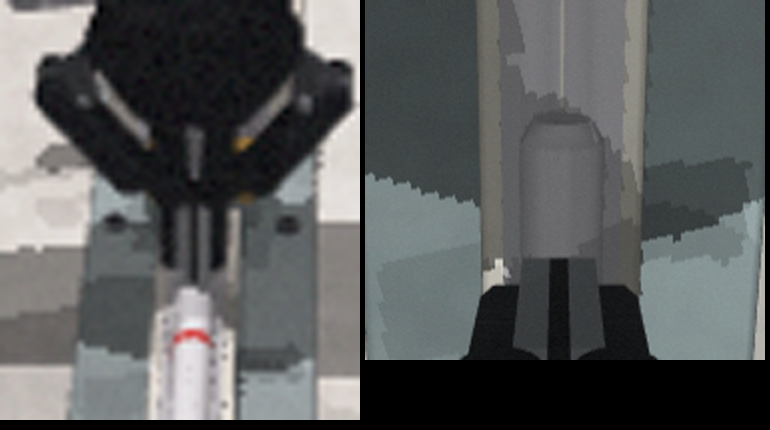

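The crop shows the pads resting on the bar's top, with 11 N of upward force at a reading of z≈0.0365. That puts the real shut tip about 20 mm above the reading. I'll lift, go back behind the tail and descend about 8 mm below this contact height.

```bash
python3 -m jog '[255,0,0,-0.04,0,255,0,0,-0.08,0,255,-0.1,0,-0.08,0,255,-0.22,0,-0.08,0,255,-0.34,0,-0.08,0,255,-0.46,0,-0.08,0,255,-0.57,0,-0.08,0,255,-0.57,0,-0.08,0]' | grep -E "ee_pos|^force"; python3 plan.py .4560,-.2660,.0285,77
```

```text
ee_pos: [0.4531, -0.2743, 0.0562]
force: [0.3, -0.3, 0.0]
t 8.5 pos [ 0.4531 -0.2743  0.0562] yaw 76.43 F [ 0.3 -0.3  0. ] tilt [-0.    -0.004 -1.   ]
.4560,-.2660,.0285,77 -> [0.035 0.003 0.111] -0.0032
```

```bash
python3 -m jog '[255,0,0,0.03,0,255,0,0,0.07,0,255,0,0,0.1,0,255,0,0,0.108,0,255,0,0,0.108,0,255,0.02,0,0.108,0,255,0.04,0,0.108,0,255,0.06,0,0.108,0]' | grep -E "ee_pos|^force";  python3 -m jog '[255,0.02,0,0,0,255,0.04,0,0,0,255,0.06,0,0,0,255,0.08,0,0,0,255,0.1,0,0,0,255,0.12,0,0,0,255,0.14,0,0,0,255,0.14,0,0,0]' | grep -E "ee_pos|^force"
python3 - <<'E'
from h import *
from bench import imaging
w=imaging.read_camera("wrist");pickle.dump(w,open("w.pkl","wb"))
print("ring",blobs(w,(200,0,440,479),(0,130,60),(8,255,255),20),blobs(w,(200,0,440,479),(172,130,60),(180,255,255),20))
r=blobs(w,(200,0,440,479),(0,130,60),(8,255,255),20)
if r: print(plane(w,r[0][1],.058))
E
python3 plan.py
```

```text
ee_pos: [0.4591, -0.2519, 0.0287]
force: [0.6, 1.0, -0.6]
ee_pos: [0.4669, -0.2175, 0.0286]
force: [-0.5, 0.5, -0.1]
ring [(745, [318.2, 99.6], [294, 92, 49, 17])] []
[ 0.48492076 -0.14357349  0.058     ]
t 9.88 pos [ 0.4666 -0.2178  0.0285] yaw 76.97 F [-0.1 -0.2  0.5] tilt [-0.  0. -1.]
```

The bar is now moving with the tool: the ring has advanced about 26 mm. I'll continue.

```bash
python3 -m jog '[255,0.03,0,0,0,255,0.07,0,0,0,255,0.11,0,0,0,255,0.15,0,0,0,255,0.19,0,0,0,255,0.23,0,0,0,255,0.27,0,0,0,255,0.31,0,0,0]' | grep -E "ee_pos|^force";  python3 -m jog '[255,0.01,0,0,0,255,0.02,0,0,0,255,0.03,0,0,0,255,0.035,0,0,0,255,0.04,0,0,0,255,0.045,0,0,0,255,0.05,0,0,0,255,0.05,0,0,0]' | grep -E "ee_pos|^force"
python3 - <<'E'
from h import *
from bench import imaging
w=imaging.read_camera("wrist");pickle.dump(w,open("w.pkl","wb"));cv2.imwrite("pics/w5.png",w["frame"][:360])
r=blobs(w,(200,0,440,479),(0,130,60),(8,255,255),20)
print(r); b=blobs(w,(200,0,440,300),(10,110,60),(20,255,255),100);print(b)
if r: print(plane(w,r[0][1],.058))
for k in b: print(plane(w,(k[1][0],k[2][1]+k[2][3]),.06))
E
```

```text
ee_pos: [0.4842, -0.142, 0.0285]
force: [0.6, -1.5, 0.7]
ee_pos: [0.4869, -0.1309, 0.0285]
force: [-0.5, -1.3, 0.8]
[(787, [319.0, 100.0], [295, 92, 50, 17])]
[(2988, [266.9, 46.3], [241, 0, 49, 83]), (3742, [372.7, 40.0], [349, 0, 50, 83])]
[ 0.50520414 -0.05726578  0.058     ]
[ 0.49099061 -0.0490917   0.06      ]
[ 0.52199741 -0.05631544  0.06      ]
```

```bash
python3 -m jog '[255,0.002,0,0,0,255,0.004,0,0,0,255,0.006,0,0,0,255,0.008,0,0,0,255,0.01,0,0,0,255,0.011,0,0,0,255,0.012,0,0,0,255,0.012,0,0,0]' | grep -E "ee_pos|^force"
```

```text
ee_pos: [0.4876, -0.128, 0.0285]
force: [-0.7, -0.5, -0.4]
```

```bash
python3 -m jog '[255,0.002,0,0,0,255,0.004,0,0,0,255,0.006,0,0,0,255,0.007,0,0,0,255,0.008,0,0,0,255,0.008,0,0,0,255,0.008,0,0,0,255,0.008,0,0,0]' | grep -E "ee_pos|^force"
```

```text
ee_pos: [0.4877, -0.1271, 0.0285]
force: [-1.2, -5.2, 0.7]
```

```bash
python3 -m jog '[255,0.002,0,0,0,255,0.004,0,0,0,255,0.006,0,0,0,255,0.006,0,0,0,255,0.006,0,0,0,255,0.006,0,0,0,255,0.006,0,0,0,255,0.006,0,0,0]' | grep -E "ee_pos|^force"
python3 - <<'E'
from h import *
from bench import imaging
w=imaging.read_camera("wrist");pickle.dump(w,open("w.pkl","wb"))
r=blobs(w,(200,0,440,479),(0,130,60),(8,255,255),20)
b=blobs(w,(200,0,440,300),(10,110,60),(20,255,255),100)
p=plane(w,r[0][1],.058); j=np.mean([plane(w,(k[1][0],k[2][1]+k[2][3]),.06) for k in b],0)
print(p,j,(j-p)@[.225,.974,0])
E
```

```text
ee_pos: [0.4877, -0.127, 0.0285]
force: [-2.5, -7.6, 0.7]
[ 0.50612327 -0.05365319  0.058     ] [ 0.50658087 -0.05203897  0.06      ] 0.0016752134599051067
```

The bar is home: it stopped with 8 N, and the ring is 1.7 mm in front of the jaws. Now I'll back off, lift and go to the knob.

```bash
python3 -m jog '[255,-0.04,0,0,0,255,-0.08,0,0,0,255,-0.08,0,-0.14,0,255,-0.08,0,-0.28,0,255,-0.08,0,-0.42,0,255,-0.08,0,-0.56,0,255,-0.08,0,-0.62,0,255,-0.08,0,-0.62,0]' | grep -E "ee_pos|^force"; python3 plan.py .443,-.03,.18,91
```

```text
ee_pos: [0.4864, -0.1447, 0.1876]
force: [0.7, 0.2, -0.9]
t 13.98 pos [ 0.4864 -0.1447  0.1876] yaw 76.9 F [ 0.7  0.2 -0.9] tilt [ 0.008 -0.002 -1.   ]
.443,-.03,.18,91 -> [ 0.407 -0.273  0.028] -0.0783
```

```bash
python3 -m jog '[255,0.06,-0.04,0.01,-0.02,255,0.15,-0.1,0.02,-0.04,255,0.25,-0.16,0.02,-0.06,255,0.35,-0.22,0.02,-0.078,255,0.4,-0.265,0.02,-0.078,255,0.4,-0.265,0.02,-0.078,255,0.4,-0.265,0.02,-0.078,255,0.4,-0.265,0.02,-0.078]' | grep -E "ee_pos|^force"
python3 - <<'E'
from h import *
from bench import imaging
w=imaging.read_camera("wrist");pickle.dump(w,open("w.pkl","wb"));cv2.imwrite("pics/w6.png",w["frame"])
E
python3 plan.py
```

```text
ee_pos: [0.4419, -0.0326, 0.178]
force: [0.6, -0.8, 1.2]
t 14.7 pos [ 0.442  -0.0328  0.178 ] yaw 90.85 F [0.7 0.1 0.2] tilt [-0.001  0.    -1.   ]
```

View pics/w6.png

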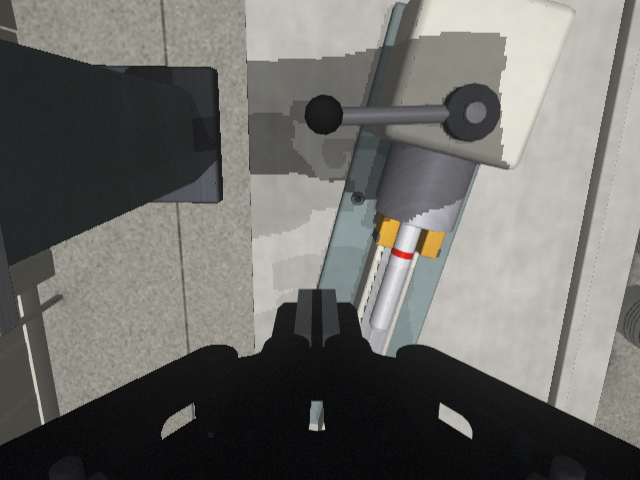

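The wrist view shows the bar in the collet with its ring at the jaws. The knob is at (323,115) and the pivot hub at (472,112), with the lever clear to push.

```bash
cat > arc.py <<'E'
from h import *
np.set_printoptions(precision=4,suppress=True)
W=pickle.load(open("w.pkl","rb"));T=pickle.load(open("top.pkl","rb"))
k=plane(W,(323,115),.145);p=plane(W,(474,112),.104)
print("knob",k,"pivot",p,"r",np.linalg.norm((k-p)[:2]),"ang",np.degrees(np.arctan2(*(k-p)[[1,0]]))%360)
print("knob tri",tri(W,(323,115),T,(296.6,265.8)))
r=blobs(W,(300,180,480,330),(0,130,60),(8,255,255),20)[0];print("ring",plane(W,r[1],.058))
E
python3 arc.py
```

```text
knob [0.4442 0.0403 0.145 ] pivot [0.5279 0.0442 0.104 ] r 0.08384036535717149 ang 182.6412553768997
knob tri (array([0.445 , 0.0426, 0.0865]), np.float64(0.001678042433821466))
ring [ 0.5038 -0.0523  0.058 ]
```

```bash
python3 plan.py .4437,.010,.098,92; python3 -m jog '[255,0,0,0.08,-0.006,255,0,0,0.16,-0.006,255,0,0,0.24,-0.006,255,0.02,0.006,0.31,-0.006,255,0.07,0.006,0.32,-0.006,255,0.12,0.006,0.32,-0.006,255,0.17,0.006,0.32,-0.006,255,0.17,0.006,0.32,-0.006]' | grep -E "ee_pos|^force"
cat > arc2.py <<'E'
import numpy as np,subprocess
P=np.array([.528,.045]);a=[]
for al in(180,175,170,165,160,155,150,145,140,135,130,127,124,121,119):
    u=lambda d:np.array([np.cos(np.radians(d)),np.sin(np.radians(d))])
    t=P+.085*u(al)-.02*u(al-90); a.append(f"{t[0]:.4f},{t[1]:.4f},.098,{al-90}")
subprocess.run(["python3","plan.py",*a])
E
python3 arc2.py
```

```text
t 14.7 pos [ 0.442  -0.0328  0.178 ] yaw 90.85 F [0.7 0.1 0.2] tilt [-0.001  0.    -1.   ]
.4437,.010,.098,92 -> [0.171 0.009 0.32 ] -0.0064
ee_pos: [0.4432, 0.0121, 0.0981]
force: [0.9, 0.3, -0.1]
t 15.37 pos [0.4432 0.0121 0.0981] yaw 92.09 F [ 0.9  0.3 -0.1] tilt [-0.     0.001 -1.   ]
0.4430,0.0250,.098,90 -> [0.052 0.001 0.001] 0.0116
0.4416,0.0325,.098,85 -> [ 0.082 -0.003  0.001] 0.0394
0.4408,0.0401,.098,80 -> [ 0.112 -0.005  0.001] 0.0672
0.4407,0.0477,.098,75 -> [ 0.143 -0.005  0.001] 0.0949
0.4413,0.0553,.098,70 -> [ 0.173 -0.001  0.001] 0.1227
0.4425,0.0628,.098,65 -> [0.203 0.005 0.001] 0.1505
0.4444,0.0702,.098,60 -> [0.232 0.013 0.001] 0.1783
0.4469,0.0774,.098,55 -> [0.261 0.024 0.001] 0.206
0.4500,0.0843,.098,50 -> [0.288 0.038 0.001] 0.2338
0.4538,0.0910,.098,45 -> [0.314 0.054 0.001] 0.2616
0.4580,0.0973,.098,40 -> [0.339 0.072 0.001] 0.2894
0.4609,0.1008,.098,37 -> [0.352 0.084 0.001] 0.306
0.4639,0.1043,.098,34 -> [0.366 0.096 0.001] 0.3227
0.4671,0.1076,.098,31 -> [0.378 0.109 0.001] 0.3394
0.4693,0.1096,.098,29 -> [0.386 0.119 0.001] 0.3505
```

```bash
python3 -m jog '[255,0.03,0,0,0.006,255,0.052,0,0,0.012,255,0.082,-0.003,0,0.039,255,0.112,-0.005,0,0.067,255,0.143,-0.005,0,0.095,255,0.173,-0.001,0,0.123,255,0.203,0.005,0,0.15,255,0.203,0.005,0,0.15]' | grep -E "ee_pos|^force"
python3 - <<'E'
from h import *
from bench import imaging
w=imaging.read_camera("wrist");pickle.dump(w,open("w.pkl","wb"));cv2.imwrite("pics/w7.png",w["frame"])
print(blobs(w,(200,60,460,300),(0,0,0),(180,255,40),150))
t=imaging.read_camera("top");print("top black",blobs(t,(270,225,320,285),(0,0,0),(180,255,45),4))
E
python3 arc2.py | tail -11
```

```text
ee_pos: [0.4418, 0.0608, 0.098]
force: [0.0, -0.4, -0.5]
[(3202, [319.4, 268.7], [292, 231, 57, 69])]
top black [(13, [271.7, 262.0], [270, 258, 5, 8]), (34, [280.2, 278.8], [277, 274, 8, 10])]
0.4413,0.0553,.098,70 -> [-0.021  0.004  0.001] -0.0271
0.4425,0.0628,.098,65 -> [ 0.008 -0.004  0.001] 0.0007
0.4444,0.0702,.098,60 -> [ 0.038 -0.009  0.001] 0.0285
0.4469,0.0774,.098,55 -> [ 0.068 -0.012  0.001] 0.0563
0.4500,0.0843,.098,50 -> [ 0.099 -0.013  0.001] 0.084
0.4538,0.0910,.098,45 -> [ 0.129 -0.01   0.001] 0.1118
0.4580,0.0973,.098,40 -> [ 0.159 -0.006  0.001] 0.1396
0.4609,0.1008,.098,37 -> [ 0.177 -0.001  0.001] 0.1563
0.4639,0.1043,.098,34 -> [0.195 0.004 0.001] 0.1729
0.4671,0.1076,.098,31 -> [0.212 0.01  0.001] 0.1896
0.4693,0.1096,.098,29 -> [0.223 0.015 0.001] 0.2007
```

The knob's dark blob sits at (319,265), right ahead of the fingers, so it is being pushed. I'll continue along the arc.

```bash
python3 -m jog '[255,0.038,-0.009,0,0.028,255,0.068,-0.012,0,0.056,255,0.099,-0.013,0,0.084,255,0.129,-0.01,0,0.112,255,0.159,-0.006,0,0.14,255,0.17,-0.002,0,0.15,255,0.177,0,0,0.156,255,0.177,0,0,0.156]' | grep -E "ee_pos|^force"; python3 arc2.py | tail -4;  python3 - <<'E'
from h import *
from bench import imaging
w=imaging.read_camera("wrist")
print(blobs(w,(200,60,460,300),(0,0,0),(180,255,40),150))
E
```

```text
ee_pos: [0.4611, 0.1006, 0.0983]
force: [-0.3, -0.9, -1.4]
0.4609,0.1008,.098,37 -> [-0.    -0.001  0.001] -0.0003
0.4639,0.1043,.098,34 -> [ 0.018 -0.005  0.001] 0.0164
0.4671,0.1076,.098,31 -> [ 0.036 -0.008  0.001] 0.0331
0.4693,0.1096,.098,29 -> [ 0.048 -0.009  0.001] 0.0442
[(3234, [319.8, 268.6], [292, 231, 57, 69])]
```

```bash
python3 -m jog '[255,0.006,-0.002,0,0.006,255,0.012,-0.003,0,0.011,255,0.018,-0.005,0,0.016,255,0.024,-0.006,0,0.022,255,0.028,-0.006,0,0.026,255,0.028,-0.006,0,0.026,255,0.028,-0.006,0,0.026,255,0.028,-0.006,0,0.026]' | grep -E "ee_pos|^force"
```

```text
ee_pos: [0.4648, 0.1063, 0.0983]
force: [-3.2, -6.1, 3.5]
```

```bash
python3 -m jog '[255,0.004,-0.001,0,0,255,0.008,-0.002,0,0,255,0.012,-0.003,0,0,255,0.012,-0.003,0,0,255,0.012,-0.003,0,0,255,0.012,-0.003,0,0,255,0.012,-0.003,0,0,255,0.012,-0.003,0,0]' | grep -E "ee_pos|^force"
```

```text
ee_pos: [0.4648, 0.1064, 0.098]
force: [-9.5, -11.0, 10.7]
```

The lever is at its end stop: 18 N with no further motion. I'll back off, lift and go to the isolator.

```bash
python3 -m jog '[255,-0.04,0,0,0,255,-0.1,0,0,0,255,-0.1,0,-0.12,0,255,-0.1,0,-0.26,-0.03,255,-0.1,0,-0.4,-0.07,255,-0.1,0,-0.4,-0.11,255,-0.1,0,-0.4,-0.15,255,-0.1,0,-0.4,-0.19]' | grep -E "ee_pos|^force"; python3 plan.py .5,.21,.2,130 .531,.3095,.2,160
```

```text
ee_pos: [0.4477, 0.0975, 0.1998]
force: [-0.6, 0.1, -0.8]
t 18.85 pos [0.4477 0.0975 0.1998] yaw 66.71 F [-0.6  0.1 -0.8] tilt [ 0.004  0.002 -1.   ]
.5,.21,.2,130 -> [0.496 0.014 0.001] -0.3516
.531,.3095,.2,160 -> [ 0.911 -0.029  0.002] -0.5183
```

```bash
python3 plan.py .555,.215,.2,115; python3 -m jog '[0,0.05,-0.02,0,-0.034,0,0.14,-0.05,0,-0.068,0,0.26,-0.1,0,-0.102,0,0.38,-0.14,0,-0.136,0,0.5,-0.18,0,-0.17,0,0.6,-0.21,0,-0.2,0,0.6,-0.21,0,-0.235,0,0.6,-0.21,0,-0.268]' | grep -E "ee_pos|^force";python3 -m jog '[0,0,0,0,0,0,0,0,0,0,0,0,0,0,0,0,0,0,0,0,0,0,0,0,0,0,0,0,0,0,0,0,0,0,0,0,0,0,0,0]' >/dev/null
cat > look.py <<'E'
from h import *
from bench import imaging
np.set_printoptions(precision=4,suppress=True)
w=imaging.read_camera("wrist");pickle.dump(w,open("w.pkl","wb"));cv2.imwrite("pics/w8.png",w["frame"])
h=cv2.cvtColor(w["frame"],cv2.COLOR_BGR2HSV)
m=cv2.inRange(h,(0,120,60),(8,255,255))|cv2.inRange(h,(172,120,60),(180,255,255))
y=cv2.inRange(h,(20,110,60),(35,255,255))
for n,mm,z in(("red",m,.07),("redbar",m,.088),("yellow+red",m|y,.052)):
    cs=cv2.findContours(cv2.morphologyEx(mm,cv2.MORPH_CLOSE,np.ones((9,9),np.uint8)),0,2)[0]; c=max(cs,key=cv2.contourArea)
    b=cv2.boxPoints(cv2.minAreaRect(c)); Q=np.array([plane(w,p,z) for p in b])
    print(n,cv2.contourArea(c),cv2.boundingRect(c),"ctr",Q.mean(0),"edges",np.linalg.norm(Q[1]-Q[0]),np.linalg.norm(Q[2]-Q[1]),"dir01",np.degrees(np.arctan2(*(Q[1]-Q[0])[[1,0]])))
E
python3 look.py; python3 plan.py
```

```text
t 18.85 pos [0.4477 0.0975 0.1998] yaw 66.71 F [-0.6  0.1 -0.8] tilt [ 0.004  0.002 -1.   ]
.555,.215,.2,115 -> [0.601 0.208 0.002] -0.2683
ee_pos: [0.4584, 0.2584, 0.1989]
force: [-0.2, -0.6, 0.4]
red 2672.5 (405, 168, 79, 53) ctr [0.5336 0.3112 0.07  ] edges 0.054778051970283965 0.03761340756830457 dir01 24.515117777930506
redbar 2672.5 (405, 168, 79, 53) ctr [0.5273 0.3115 0.088 ] edges 0.051400941882746964 0.03529451133967497 dir01 24.515117777930488
yellow+red 7476.5 (383, 143, 105, 100) ctr [0.5356 0.3084 0.052 ] edges 0.06589312821246807 0.07116081914845994 dir01 106.22359623355919
t 20.23 pos [0.4588 0.2544 0.1985] yaw 114.53 F [0.4 0.7 0.3] tilt [ 0.  0. -1.]
```

```bash
python3 - <<'E'
from h import *
np.set_printoptions(precision=4,suppress=True)
w=pickle.load(open("w.pkl","rb"));h=cv2.cvtColor(w["frame"],cv2.COLOR_BGR2HSV)
m=(cv2.inRange(h,(0,120,60),(8,255,255))|cv2.inRange(h,(172,120,60),(180,255,255)))>0; m[:,:380]=0
print(np.histogram(h[...,2][m],12))
import sys
for r in range(164,224,3): print("".join((("%3d"%(h[r,c,2]//2)) if m[r,c] else (" ww" if h[r,c,1]<60 and h[r,c,2]>150 else "  .")) for c in range(402,488,3)))
E
python3 plan.py .5335,.309,.14,193
```

```text
(array([150,  92, 108,  81, 128, 105, 152, 240, 206, 451, 862,  31]), array([ 60.    ,  65.1667,  70.3333,  75.5   ,  80.6667,  85.8333,
        91.    ,  96.1667, 101.3333, 106.5   , 111.6667, 116.8333,
       122.    ]))
  .  .  .  .  .  .  .  .  .  .  .  .  .  .  .  .  .  .  .  .  .  .  .  .  .  .  .  .  .
  .  .  .  .  .  .  .  .  .  .  .  .  .  .  .  .  .  .  .  .  .  .  .  .  .  .  .  .  .
  .  .  .  .  .  .  .  . 38 37 35 43 43 37 38 40  .  .  .  .  .  .  .  .  .  .  .  .  .
  .  .  .  .  .  .  . 36 40 52 56 57 57 57 57 56 43  .  .  .  .  .  .  .  .  .  .  .  .
  .  .  .  .  . 35 37 46 56 58 57 57 56 57 56 57 56 54  .  .  .  .  .  .  .  .  .  .  .
  .  .  .  . 33 32 41 52 58 57 57 57 57 55 55 55 55 56 54  .  .  .  .  .  .  .  .  .  .
  .  .  .  . 30 31  . 31 38 51 57 50 56 56 57 55 56 55 56 45  .  .  .  .  .  .  .  .  .
  .  .  .  .  . 33 47 46 38 32 32 38 42 50 57 56 54 55 56 57  .  .  .  .  .  .  .  .  .
  .  .  .  .  . 44 56 56 54 51 48 40 33 30 38 49 56 42 56 56  .  .  .  .  .  .  .  .  .
  .  .  .  . 30 47 59 58 58 57 55 53 49 49 43 35 30 35 40 43  .  .  .  .  .  .  .  . 
[... 312 characters left out ...]
 55 56 57 56 56 56 57 56 55 53 51 48  . ww
  .  .  . 32 45 49 49 48 39 42 48 50 54 55 55 56 54 55 55 57 56 56 53 55 55 56 54 52 ww
  .  .  .  . 33 56 50 49 48 49 47 42 41 45 49 53 54 55 56 56 57 57  .  .  .  . 52  . ww
  .  .  .  .  . 41 57 56 53 53 56 48 48 49 40 44 46 49 51 54 55 54 45  .  .  .  . ww ww
  .  .  .  .  .  . 44 58 57 56 57 57 55 48 47 48 45  .  . 45 48 51 53 57 55 51  . ww ww
  .  .  .  .  .  .  . 35 48 57 57 56 55 55 54  .  .  .  .  .  .  . 40 49 51 53 ww ww ww
  .  .  .  .  .  .  .  .  .  .  .  .  .  .  .  .  .  .  .  .  .  .  .  .  . ww ww ww ww
t 20.23 pos [0.4588 0.2544 0.1985] yaw 114.53 F [0.4 0.7 0.3] tilt [ 0.  0. -1.]
.5335,.309,.14,193 -> [0.075 0.363 0.234] -0.436
```

Run:
```python
from h import *
np.set_printoptions(precision=4,suppress=True)
w=pickle.load(open("w.pkl","rb"))
for a,b in(((423,182),(474,200)),((417,203),(471,218)),((416,194),(481,209))):
    A,B=plane(w,a,.088),plane(w,b,.088);print(A,B,(A+B)/2,np.linalg.norm(A-B),np.degrees(np.arctan2(*(B-A)[[1,0]])))
```

```text
[0.5105 0.313  0.088 ] [0.5475 0.3166 0.088 ] [0.529  0.3148 0.088 ] 0.03717543744286951 5.527525737559894
[0.5136 0.2989 0.088 ] [0.5519 0.305  0.088 ] [0.5328 0.302  0.088 ] 0.03884611001705924 9.076673595591611
[0.5101 0.304  0.088 ] [0.5549 0.3132 0.088 ] [0.5325 0.3086 0.088 ] 0.04581048474630653 11.625795353891354
```

```bash
python3 -m jog '[0,0.01,0.05,0,-0.038,0,0.02,0.1,0,-0.076,0,0.03,0.16,0,-0.114,0,0.04,0.22,0,-0.152,0,0.05,0.28,0,-0.19,0,0.06,0.33,0,-0.228,0,0.077,0.357,0,-0.266,0,0.077,0.357,0,-0.304]' | grep -E "ee_pos|^force"; python3 -m jog '[0,0,0,0.04,-0.03,0,0,0,0.1,-0.06,0,0,0,0.18,-0.09,0,0,0,0.24,-0.116,0,0,0,0.24,-0.116,0,0,0,0.24,-0.116,0,0,0,0.24,-0.116,0,0,0,0.24,-0.116]' | grep -E "ee_pos|^force|width"; python3 plan.py .532,.309,.05,190; python3 -c "
from bench import monitor;print(monitor.sense()['joint_positions'])"
```

```text
ee_pos: [0.5328, 0.3103, 0.1983]
force: [-1.0, -0.6, 0.0]
ee_pos: [0.5326, 0.3097, 0.1398]
force: [-0.8, -0.3, -0.3]
width: 0.999
t 21.57 pos [0.5326 0.3097 0.1398] yaw -169.95 F [-0.8 -0.3 -0.3] tilt [ 0.002  0.001 -1.   ]
.532,.309,.05,190 -> [ 0.003 -0.002  0.359] 0.0003
[-0.03659555  0.58571616 -0.82144276  1.72817898  0.48824844  1.04244999
  0.7184994 ]
```

```bash
python3 -m jog '[0,0.003,-0.002,0.08,0,0,0.003,-0.002,0.16,0,0,0.003,-0.002,0.22,0,0,0.003,-0.002,0.27,0,0,0.003,-0.002,0.3,0,0,0.003,-0.002,0.33,0,0,0.003,-0.002,0.359,0,0,0.003,-0.002,0.359,0]' | grep -E "ee_pos|^force|width"; python3 -m jog '[80,0,0,0,0,130,0,0,0,0,255,0,0,0,0,255,0,0,0,0,255,0,0,0,0,255,0,0,0,0,255,0,0,0,0,255,0,0,0,0]' 40
```

```text
ee_pos: [0.5309, 0.308, 0.0476]
force: [-0.2, -0.4, -0.0]
width: 0.995
t: 22.9
ee_pos: [0.5318, 0.3075, 0.0492]
tool_rot: [0.0, -0.088, 0.996, -0.001]
force: [0.2, -3.6, 5.1]
width: 0.149
grip_force: 41.5
```

The bar is gripped (12.7 mm opening, 41 N). Now I'll turn it clockwise.

```bash
python3 -m jog '[255,0,0,0,0.03,255,0,0,0,0.06,255,0,0,0,0.095,255,0,0,0,0.13,255,0,0,0,0.165,255,0,0,0,0.2,255,0,0,0,0.23,255,0,0,0,0.26]' ; python3 -m jog '[255,0,0,0,0.015,255,0,0,0,0.03,255,0,0,0,0.045,255,0,0,0,0.06,255,0,0,0,0.068,255,0,0,0,0.068,255,0,0,0,0.068,255,0,0,0,0.068]'; python3 -c "
from bench import monitor;print(monitor.sense()['wrist_torque'])"; python3 plan.py
```

```text
t: 23.57
ee_pos: [0.532, 0.3086, 0.0492]
tool_rot: [0.001, 0.317, 0.949, 0.001]
force: [0.6, -0.9, 1.5]
width: 0.15
grip_force: 40.9
t: 24.23
ee_pos: [0.532, 0.3088, 0.0492]
tool_rot: [0.001, 0.413, 0.911, 0.001]
force: [2.0, -1.2, 4.0]
width: 0.149
grip_force: 45.6
[-0.07123945 -0.63006836  1.05892376]
t 24.23 pos [0.532  0.3088 0.0492] yaw 131.22 F [ 2.  -1.2  4. ] tilt [ 0.002  0.001 -1.   ]
```

```bash
python3 -m jog '[255,0,0,0,0.006,255,0,0,0,0.012,255,0,0,0,0.012,255,0,0,0,0.012,255,0,0,0,0.012,255,0,0,0,0.012,255,0,0,0,0.012,255,0,0,0,0.012]' >/dev/null; python3 -c "
from bench import monitor;print(monitor.sense()['wrist_torque'])"; python3 plan.py
```

```text
[ 0.1714532  -0.51725773  1.05800276]
t 24.9 pos [0.5317 0.3092 0.0493] yaw 128.92 F [2.7 0.5 5.2] tilt [ 0.001  0.001 -1.   ]
```

The torque has levelled off at 1.06 N m, well above the 0.08 N m friction, so the handle is at its end stop. I'll open, lift and check the results.

```bash
python3 -m jog '[0,0,0,0,0,0,0,0,0,0,0,0,0,0,0,0,0,0,0,0,0,0,0,0,0,0,0,0,0,0,0,0,0,0,0,0,0,0,-0.04,0]' >/dev/null; python3 -m jog '[0,0,0,-0.1,0,0,0,0,-0.2,0,0,0,0,-0.3,0,0,0,0,-0.42,0,0,-0.1,0,-0.5,0,0,-0.25,0,-0.55,0,0,-0.4,0,-0.55,0,0,-0.5,0,-0.55,0]'|grep -E "ee_pos|^force|width"; python3 -m jog '[0,0,0,0,0,0,0,0,0,0,0,0,0,0,0,0,0,0,0,0,0,0,0,0,0,0,0,0,0,0,0,0,0,0,0,0,0,0,0,0]' >/dev/null
python3 - <<'E'
from h import *
from bench import imaging
np.set_printoptions(precision=4,suppress=True)
w=imaging.read_camera("wrist");h=cv2.cvtColor(w["frame"],cv2.COLOR_BGR2HSV);cv2.imwrite("pics/end.png",w["frame"])
m=cv2.inRange(h,(0,120,60),(8,255,255))|cv2.inRange(h,(172,120,60),(180,255,255))
c=max(cv2.findContours(m,0,2)[0],key=cv2.contourArea);(p,s,a)=cv2.minAreaRect(c);b=cv2.boxPoints((p,s,a))
Q=np.array([plane(w,x,.08) for x in b]);print("red",Q.mean(0))
for i in(0,1): print(np.linalg.norm(Q[i+1]-Q[i]),np.degrees(np.arctan2(*(Q[i+1]-Q[i])[[1,0]])))
s=imaging.read_camera("side");pickle.dump(s,open("side1.pkl","wb"))
print("S ring",blobs(s,(290,240,345,335),(0,130,90),(8,255,255),2),"black",blobs(s,(265,180,345,250),(0,0,0),(180,255,45),10),"jaw",blobs(s,(290,240,345,280),(10,110,90),(20,255,255),10))
k=blobs(s,(265,180,300,250),(0,0,0),(180,255,45),10)
t=imaging.read_camera("top");print("T black",blobs(t,(262,225,320,285),(0,0,0),(180,255,45),4))
S0=pickle.load(open("side.pkl","rb"))
for n,x in(("0",S0),("1",s)):
    print(n,"tape",blobs(x,(280,335,330,380),(18,60,120),(32,255,255),100),"tin",[q for q in blobs(x,(295,360,365,430),(100,80,30),(130,255,255),200)],"jar",blobs(x,(300,160,325,195),(35,80,20),(85,255,255),10))
for b in k: print("knob",plane(s,b[1],.126))
E
python3 plan.py
```

```text
ee_pos: [0.6128, 0.2077, 0.1985]
force: [-0.1, -0.8, 0.6]
width: 0.999
red [0.5361 0.305  0.08  ]
0.03522037743349022 38.97545442124291
0.04491364769140351 -49.88388545073948
S ring [(3, [313.0, 258.0], [312, 258, 3, 1])] black [(84, [292.3, 205.9], [290, 198, 6, 16])] jaw [(39, [307.5, 257.2], [306, 253, 5, 10]), (40, [318.6, 257.3], [317, 253, 5, 10])]
T black [(385, [289.0, 249.0], [272, 233, 47, 44])]
0 tape [(419, [303.4, 357.6], [290, 344, 30, 28])] tin [(526, [325.9, 393.9], [307, 376, 44, 39])] jar [(43, [308.0, 183.1], [305, 179, 6, 12])]
1 tape [(392, [303.5, 356.9], [290, 344, 29, 28])] tin [(529, [325.8, 394.0], [307, 376, 44, 39])] jar [(41, [307.9, 183.0], [305, 179, 6, 11])]
knob [0.4805 0.1069 0.126 ]
t 27.05 pos [0.6098 0.2112 0.1962] yaw 128.95 F [-0.4 -0.4 -0.4] tilt [-0. -0. -1.]
```

```bash
python3 -c "
from bench import finish_job;print(finish_job())"
```

```text
the job is handed in; nothing more can be done
None
```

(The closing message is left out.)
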